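# Take one cup off the taller stack

## Robot

A 6-joint arm with a two-finger parallel gripper is mounted at the origin on a cart in front of the work surface, level with it; the furniture and walls round the work are solid. World frame = base frame: x ahead of the robot, y to its left, z up, the work surface at z = 0. Lengths are in m, angles in rad, forces in N, time in s.
With the tool pointing down it reaches from about 0.25 to 0.85 m from the base axis. Payload 12.5 kg.
Tool frame: the origin (TCP) lies on the centre line of the jaws, within the pads' length; the fingertips stand robot.tip_reach ahead of it and the grasp point (between the pads) is the TCP (robot.tip_reach is the distance from the TCP to the fingertips, in m); y points along the fingers, x is the direction in which the jaws open and shut, and the axes are right-handed (so a half turn about y gives the same grasp; the last joint's range is limited). The gripper opens to 93 mm and grips with 3 to 60 N. Pads are 15 mm wide; open, the fingers measure 128 mm over their backs; the gripper's body (75 mm by 188 mm) begins 65 mm behind the grasp point.
Start: joints at [-1.257, 0.351, 1.652, -0, 1.139, -0.085], TCP at [0.214, -0.507, 0.238] pointing down, gripper open.
Joint ranges: [-2.75, 2.75], [-0.79, 2.1], [0.01, 2.65], [-1.57, 4.71], [0.07, 3.14], [-2.87, 2.87]. Speed limits (rad/s): [2.22, 2.22, 2.79, 3.14, 3.14, 3.14].

## Interface

Orientations are given as a 3x3 rotation matrix whose columns are the frame's x, y, z axes.
In Python, from bench import robot, read_camera gives the robot as it stands.
- The arm moves only by the tool servo_tool, never from a script. Its argument "targets" is text: rows parted by semicolons, each of 5 numbers parted by spaces: the shift along the tool's x, y, z in mm, then the turn about the tool's y in rad, then the opening, from -1 (shut) to 1 (fully open). In form: dx dy dz twist fingers; .... A call has 1 to 12 rows; each row shifts and turns the commanded pose from where the row before left it, along the tool's axes as they then stand; what a row does not reach is not made up. A row lasts 1/8 s, in which the tool goes at most 62.5 mm and 10.7 degrees, less where a joint would pass 70% of its speed; a pose out of reach is approached as far as the arm can. A call with a gripper value outside its range is refused whole. The fingers move at their own pace and stop on an object; "grip_force" is the grip in N (left out, the last holds). Time passes only in rows, so rows that do not move let the fingers close. It gives the time, the measured TCP pose, the force and the opening at its end, in the units of the state.
- robot.state(): the state, without advancing time (a new reading comes with each control period).
- read_camera(name): name is "side" or "top"; returns a dict with "pixels" (420x560x3 uint8, red, green, blue), "z_map" (420x560 float32, m along the optical axis (not along the pixel's ray), 0 where there is no reading), "vertical_fov" (degrees; the focal length in pixels is half the picture's height over the tangent of half this angle, whatever the lens; pixels are square), "cx", "cy" (the principal point, pixels), "rvec" (rotation vector, rad) and "tvec" (3), from world to camera coordinates, as OpenCV has them. Camera axes: x right, y down, z forward; pixel columns grow to the right and rows downward; lengths in m; the calibration is good to about 2 mm. A picture is of the moment at which its call begins.
- robot.sign_off(): hands the job in, once; it reports no verdict.
The state is a dict: "time_s": time; "qpos": joint angles; "qvel": joint speeds; "joint_torque": joint torques, N m; "tcp_pos": TCP position; "orientation": TCP orientation; "contact_force": force on the tool from outside, world axes, zero at the start; "torque": the same for the moment, N m; "width": finger opening in m.
Only numpy, scipy, OpenCV 4.12 (cv2) and the standard library are available. Lean on these libraries where they do the work, as an engineer would, in place of code of your own. Each camera call takes 0.05 s, during which the arm holds its last target.

## Task

Two stacks of metal sorting cups stand on the bench. Take only the top cup off the taller stack (three cups), without dragging the one below it up with it, and lower it upright onto the dark graphite pad, letting go only when it stands there. Leave all the other cups stacked where they are.

Things in the scene. Friction and masses are not known exactly. Their poses are not given: they have to be found in the camera images.
- tall_top_center (a point): the cup to move: top cup of the taller stack (three cups, 116 mm tall). All five cups are alike: round, plain grey metal, open-topped, 56 mm tall, 90 g; below a foot 42 mm in diameter and 26 mm tall, above it a collar 56 mm in diameter, 30 mm tall, wall 3 mm, edges bevelled. The point is on the cup's axis, half-way up (28 mm below its rim); z up along the axis
- tall_middle_center (a point): the cup just below it; same point, on its axis, 28 mm below its rim. In a stack each foot stands loosely (3 mm play) inside the collar of the cup below, the shoulder above the foot resting on that cup's rim: cups repeat every 30 mm and each shows just its 30 mm collar, except the lowest, which shows all of itself
- short_top_center (a point): top cup of the shorter stack (two cups, 86 mm tall in all), a bystander; the point is on its axis, half-way up, 28 mm below its rim
- pad: flat dark graphite pad lying on the bench, 165 x 255 mm and 6 mm thick, fixed; origin at the centre of its underside, x along its 165 mm side, y along its 255 mm side

How it is judged:
By the outcome, as a careful person would: the job done as asked, in the order asked, and still so for the second after the job is handed in, with the robot touching nothing.
It also fails if it takes over 32 s, if anything falls off the work surface, if the arm or the gripper's body presses on something with over 40 N, if the wrist force passes 120 N, or if a joint passes its speed limit or range.

## Working session

There is one attempt and no reset: what is moved stays moved. The work goes in short steps, Python scripts to look and compute and a tool call to move; the robot and the scene stay as the last step left them, time stands still between calls to the robot, and variables do not carry over. Pictures are saved under pics/ and viewed, and the job is handed in when it is done.

Besides the shell and the picture viewer there is one more tool, called after "Call:" as a command line: name --argument value ..., lists and objects as JSON in quotes. servo_tool: Moves the arm, as the interface text tells. Its arguments: {"type":"object","properties":{"targets":{"type":"string"},"grip_force":{"type":"number"}},"required":["targets"]}

```bash
mkdir -p pics; cat > h.py <<'E'
import numpy as np, cv2
from bench import robot, read_camera
def grab(n,tag):
    c=read_camera(n); np.savez('pics/'+tag+'.npz',**c)
    cv2.imwrite('pics/'+tag+'.png',cv2.cvtColor(c['pixels'],cv2.COLOR_RGB2BGR)); return c
def cloud(c):
    h,w=c['z_map'].shape; f=h/2/np.tan(np.radians(float(c['vertical_fov']))/2)
    u,v=np.meshgrid(np.arange(w),np.arange(h)); z=c['z_map']
    P=np.stack([(u-c['cx'])/f*z,(v-c['cy'])/f*z,z],-1)
    R=cv2.Rodrigues(np.array(c['rvec'],float))[0]; t=np.array(c['tvec']).ravel()
    W=(P-t)@R; W[z==0]=np.nan; return W
E
python3 - <<'E'
from h import *
np.set_printoptions(precision=3,suppress=True)
for n in('top','side'):
    c=grab(n,n+'0'); W=cloud(c)
    R=cv2.Rodrigues(np.array(c['rvec'],float))[0]; print(n,'cam',-R.T@np.array(c['tvec']).ravel(),R[2],c['vertical_fov'],c['cx'],c['cy'],(c['z_map']==0).mean())
s=robot.state(); print({k:s[k] for k in('time_s','tcp_pos','orientation','width','contact_force')},robot.tip_reach)
E
```

```text
top cam [0.393 0.247 0.924] [ 0.134  0.018 -0.991] 48.53897031828106 288.20802940906447 214.04710377933515 0.003822278911564626
side cam [ 0.415 -0.431  0.557] [ 0.111  0.811 -0.575] 53.06837811944564 275.2181263277551 211.68784100346778 0.004030612244897959
{'time_s': 0.1, 'tcp_pos': array([ 0.214, -0.507,  0.237]), 'orientation': array([[ 0.388, -0.   ,  0.922],
       [-0.922,  0.001,  0.388],
       [-0.001, -1.   ,  0.   ]]), 'width': 0.09290825818448617, 'contact_force': array([-0.929, -0.684, -0.127])} 0.019
```

View pics/top0.png

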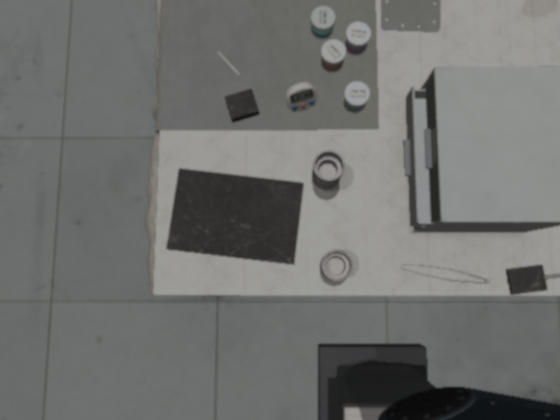

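View pics/side0.png

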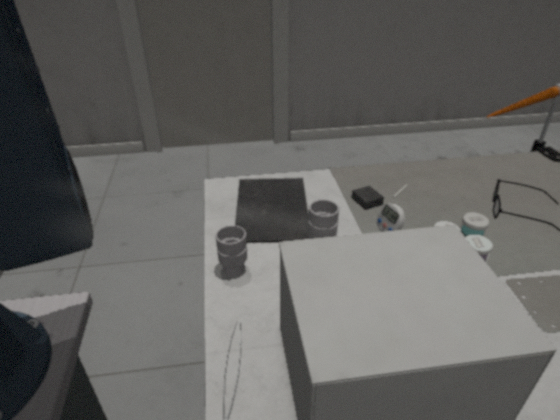

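The top view shows stacks at about (328,169) and (336,266), the pad around (235,217), and a big cabinet at the right. I'll measure these next.

```bash
python3 - <<'E'
from h import *
np.set_printoptions(precision=4,suppress=True)
c=dict(np.load('pics/top0.npz')); W=cloud(c); img=c['pixels']
for (u,v) in [(328,169),(336,266)]:
    S=W[v-28:v+28,u-28:u+28].reshape(-1,3); S=S[~np.isnan(S[:,0])]
    print('z hist',np.histogram(S[:,2],bins=np.arange(-.01,.14,.01)))
    top=np.nanpercentile(S[:,2],99.5); r=S[S[:,2]>top-.008]
    print(top,len(r),r.min(0),r.max(0)); p=r[:,:2].astype(np.float32)
    print('minCircle',cv2.minEnclosingCircle(p))
    A=np.c_[2*p,np.ones(len(p))]; x=np.linalg.lstsq(A,(p**2).sum(1),rcond=None)[0]; print('ls',x[:2],np.sqrt(x[2]+x[:2]@x[:2]))
# pad corners
for u,v in [(179,170),(302,183),(294,263),(168,248),(235,217)]: print('pad',W[v,u])
for u,v in [(440,150),(430,75),(440,220),(410,150),(420,100),(405,155),(428,150),(412,228)]: print('box',(u,v),W[v,u])
g=cv2.cvtColor(img,cv2.COLOR_RGB2BGR)
a=cv2.resize(g[140:200,298:358],(400,400),interpolation=3); b=cv2.resize(g[236:296,306:366],(400,400),interpolation=3)
cv2.imwrite('pics/crop1.png',np.hstack([a,b]))
s=cv2.cvtColor(dict(np.load('pics/side0.npz'))['pixels'],cv2.COLOR_RGB2BGR)
cv2.imwrite('pics/crop2.png',cv2.resize(s[165:295,195:355],(800,600),interpolation=3)[:600])
Ws=cloud(dict(np.load('pics/side0.npz')))
for u0,v0,u1,v1 in [(212,222,252,285),(303,197,343,240)]:
    S=Ws[v0:v1,u0:u1].reshape(-1,3); S=S[~np.isnan(S[:,0])]; top=np.percentile(S[:,2],99.5);r=S[S[:,2]>top-.008]
    print('side',top,r.min(0),r.max(0),cv2.minEnclosingCircle(r[:,:2].astype(np.float32)))
E
```

```text
z hist (array([ 688, 1429,    1,    0,   21,   27,   37,  268,   57,  191,  133,
         81,  194,    0,    0]), array([-0.01,  0.  ,  0.01,  0.02,  0.03,  0.04,  0.05,  0.06,  0.07,
        0.08,  0.09,  0.1 ,  0.11,  0.12,  0.13,  0.14]))
0.11787711637358335 194 [0.5607 0.1625 0.11  ] [0.6159 0.2175 0.1195]
minCircle ((0.5886038541793823, 0.1902848333120346), 0.02836732752621174)
ls [0.5883 0.19  ] 0.02634658969653373
z hist (array([ 776, 1543,    0,    0,  284,   16,  174,  136,   34,  165,    2,
          0,    0,    0,    0]), array([-0.01,  0.  ,  0.01,  0.02,  0.03,  0.04,  0.05,  0.06,  0.07,
        0.08,  0.09,  0.1 ,  0.11,  0.12,  0.13,  0.14]))
0.08829052697447855 167 [0.3859 0.1478 0.0803] [0.4411 0.2017 0.0915]
minCircle ((0.41360098123550415, 0.1750950813293457), 0.028064554557204247)
ls [0.4135 0.1752] 0.026420105435803455
pad [0.6067 0.4841 0.0079]
pad [0.5789 0.2359 0.0098]
pad [0.4201 0.252  0.006 ]
pad [0.4495 0.5015 0.0054]
pad [0.5106 0.3689 0.01  ]
box (440, 150) [0.5972 0.0141 0.1846]
box (430, 75) [0.7365 0.0176 0.1596]
box (440, 220) [0.4863 0.0102 0.1562]
box (410, 150) [0.6237 0.0389 0.0898]
box (420, 100) [0.7267 0.0118 0.0705]
box (405, 155) [0.6124 0.05   0.0969]
box (428, 150) [0.6059 0.0245 0.1537]
box (412, 228) [0.4893 0.0182 0.0012]
side 0.08704928799641613 [0.3894 0.1482 0.0791] [0.4439 0.2048 0.0887] ((0.4160943925380707, 0.17653939127922058), 0.029244165867567062)
side 0.18691522990963091 [0.517  0.0109 0.184 ] [0.5715 0.0226 0.1874] ((0.5442540645599365, 0.018250146880745888), 0.02735304646193981)
```

```bash
ls; sleep 0
```

```text
h.py
pics
```

View pics/crop2.png

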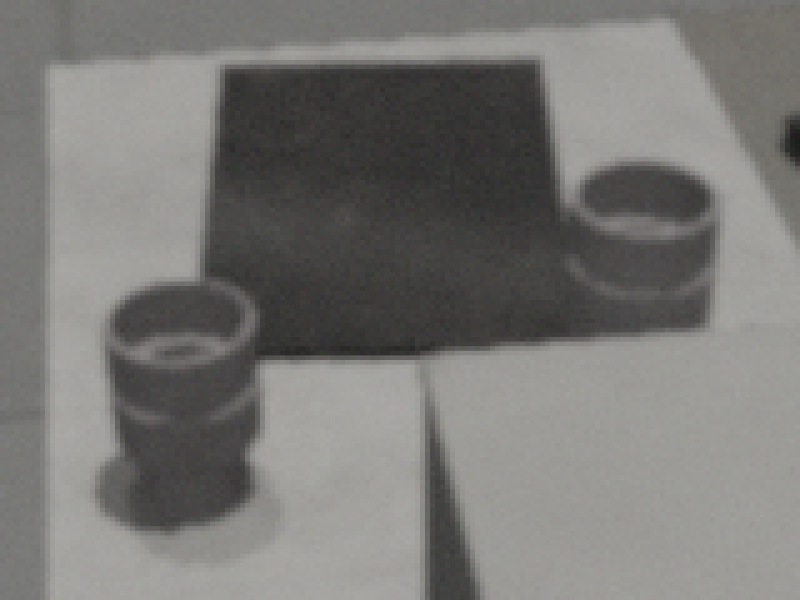

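View pics/crop1.png

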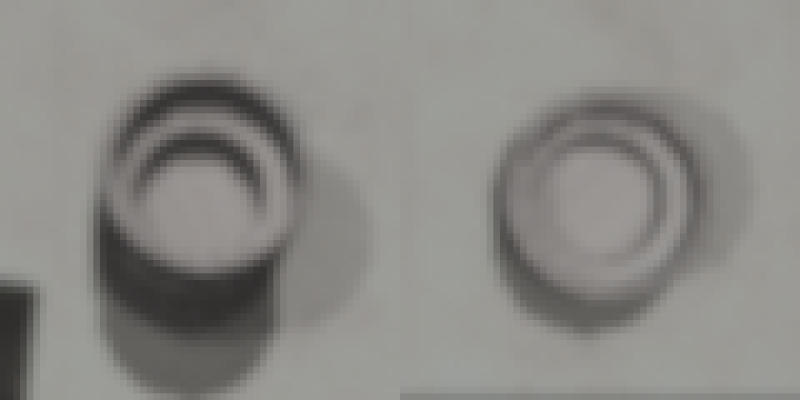

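```bash
python3 - <<'E'
from h import *
np.set_printoptions(precision=4,suppress=True)
c=dict(np.load('pics/top0.npz')); W=cloud(c); g=cv2.cvtColor(c['pixels'],cv2.COLOR_RGB2GRAY)
Ws=cloud(dict(np.load('pics/side0.npz')))
S=Ws[197:238,303:345].reshape(-1,3); m=(S[:,2]>.105)&(S[:,2]<.13)&(S[:,1]>.12); r=S[m]; print('tall side',len(r),r.min(0),r.max(0),cv2.minEnclosingCircle(r[:,:2].astype(np.float32)))
# cabinet extents
C=W[60:260,390:560].reshape(-1,3); C=C[C[:,2]>.04]; print('cab',C.min(0),C.max(0))
# tall objects anywhere
C=W[:300].reshape(-1,3); print('tallest',np.nanmax(C[:,2]))
# pad via threshold
m=((g<75)).astype(np.uint8); m[:, :150]=0; m[:150]=0; m[290:]=0; m[:,320:]=0
cs=max(cv2.findContours(m,0,2)[0],key=cv2.contourArea); f=210/np.tan(np.radians(float(c['vertical_fov']))/2)
box=cv2.boxPoints(cv2.minAreaRect(cs)); print(box)
R=cv2.Rodrigues(np.array(c['rvec'],float))[0]; o=-R.T@np.array(c['tvec']).ravel()
P=[]
for u,v in box:
    d=R.T@np.array([(u-c['cx'])/f,(v-c['cy'])/f,1]); P.append(o+d*(.006-o[2])/d[2])
P=np.array(P); print(P,P.mean(0),np.linalg.norm(np.diff(P,axis=0),axis=1))
T=np.array(robot.state()['orientation']); p=np.array(robot.state()['tcp_pos']); print(T, 'delta tool to tall z.3', T.T@(np.array([.5885,.1902,.25])-p)*1e3, robot.state()['qpos'])
E
```

```text
tall side 362 [0.5634 0.1611 0.105 ] [0.6188 0.22   0.1178] ((0.591415286064148, 0.19055865705013275), 0.029707148671150208)
cab [ 0.4793 -0.2025  0.0403] [0.7399 0.0512 0.1912]
tallest 0.1911552467475783
[[167.2733 248.104 ]
 [176.7619 168.4002]
 [302.2454 183.3387]
 [292.7568 263.0425]]
[[0.4493 0.5027 0.006 ]
 [0.6105 0.4892 0.006 ]
 [0.579  0.2354 0.006 ]
 [0.42   0.2545 0.006 ]] [0.5147 0.3704 0.006 ] [0.1618 0.2558 0.1602]
[[ 0.3884 -0.0003  0.9215]
 [-0.9215  0.0009  0.3884]
 [-0.001  -1.      0.0001]] delta tool to tall z.3 [-496.4752  -12.2905  616.1376] [-1.2566  0.3512  1.6523 -0.      1.1391 -0.0846]
```

The crops show both stacks standing straight, the tall one with its rim at z≈0.118. The tall axis is about (0.590, 0.1905), averaging top and side, which differ by ~3 mm in x. The pad centre is (0.515, 0.370). I'll rise, then go across above the cabinet (top at 0.19).

Call:
servo_tool --targets "0 -30 0 0 1; 0 -30 0 0 1; -31 0 38.5 0 1; -31 0 38.5 0 1; -31 0 38.5 0 1; -31 0 38.5 0 1; -31 0 38.5 0 1; -31 0 38.5 0 1; -31 0 38.5 0 1; -31 0 38.5 0 1; -31 0 38.5 0 1; -31 0 38.5 0 1" --grip_force 15

```text
time_s: 1.6
tcp_pos: [0.4485, -0.07, 0.2976]
orientation: [[0.388, -0.0, 0.921], [-0.921, -0.0, 0.388], [-0.0, -1.0, -0.0]]
contact_force: [0.9, -1.3, 0.7]
width: 0.0929
```

Call:
servo_tool --targets "-37 0 46 0 1; -37 0 46 0 1; -37 0 46 0 1; -37 0 46 0 1; -37 0 47 0 1; 0 0 0 0 1; 0 40 0 0 1; 0 40 0 0 1; 0 0 0 0 1; 0 0 0 0 1"

```text
time_s: 2.85
tcp_pos: [0.5896, 0.1882, 0.2194]
orientation: [[0.388, 0.002, 0.922], [-0.922, 0.0, 0.388], [0.0, -1.0, 0.002]]
contact_force: [0.6, 0.6, 0.1]
width: 0.0931
```

```bash
python3 - <<'E'
from h import *
np.set_printoptions(precision=4,suppress=True)
for n in('top','side'):
    grab(n,n+'1')
s=robot.state();print(s['tcp_pos'],s['contact_force'],s['qpos'])
a=cv2.imread('pics/top1.png')[120:220,260:400];b=cv2.imread('pics/side1.png')[130:260,240:400]
cv2.imwrite('pics/crop3.png',np.vstack([cv2.resize(a,(400,286),interpolation=3),cv2.resize(b,(400,314),interpolation=3)]))
E
```

```text
[0.5898 0.1885 0.2197] [ 0.0553 -0.4782  0.93  ] [ 0.2341  0.4922  1.4835 -0.      1.1629  1.4064]
```

View pics/crop3.png

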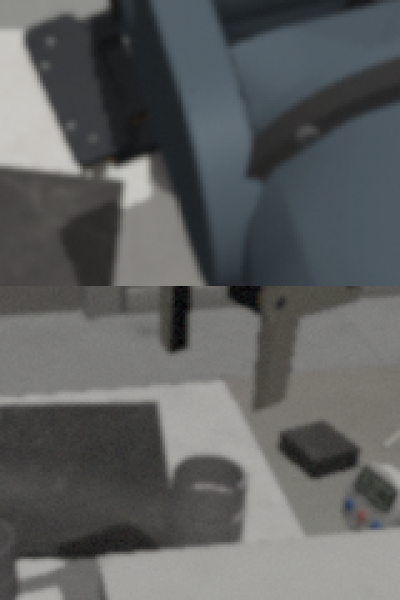

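View pics/side1.png

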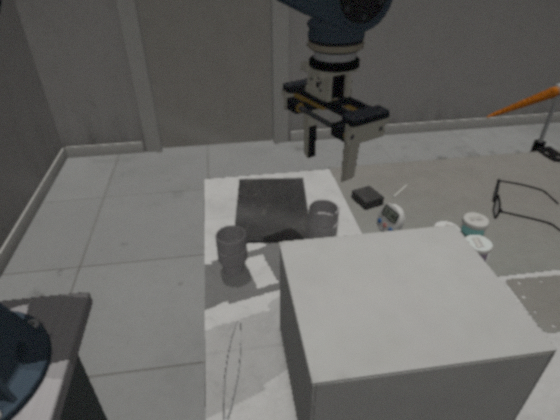

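The side view shows the gripper squarely above the tall stack, well clear of the cabinet. I'll nudge ~2 mm in +y and descend in part.

Call:
servo_tool --targets "-2 20 1 0 1; 0 25 0 0 1; 0 25 0 0 1; 0 15 0 0 1; 0 0 0 0 1; 0 0 0 0 1; 0 0 0 0 1"

```text
time_s: 3.82
tcp_pos: [0.5897, 0.1909, 0.1336]
orientation: [[0.388, 0.002, 0.922], [-0.922, 0.0, 0.388], [0.0, -1.0, 0.002]]
contact_force: [-1.5, -0.1, -0.8]
width: 0.0932
```

```bash
python3 - <<'E'
from h import *
np.set_printoptions(precision=4,suppress=True)
grab('side','side2')
for i in range(2):
  s=robot.state();print(s['tcp_pos'],s['contact_force'])
b=cv2.imread('pics/side2.png')[130:260,240:400]
cv2.imwrite('pics/crop4.png',cv2.resize(b,(738,600),interpolation=3))
E
```

```text
[0.5895 0.1909 0.1335] [-0.6708  1.2532 -0.6517]
[0.5895 0.1909 0.1335] [-0.6708  1.2532 -0.6517]
```

View pics/crop4.png

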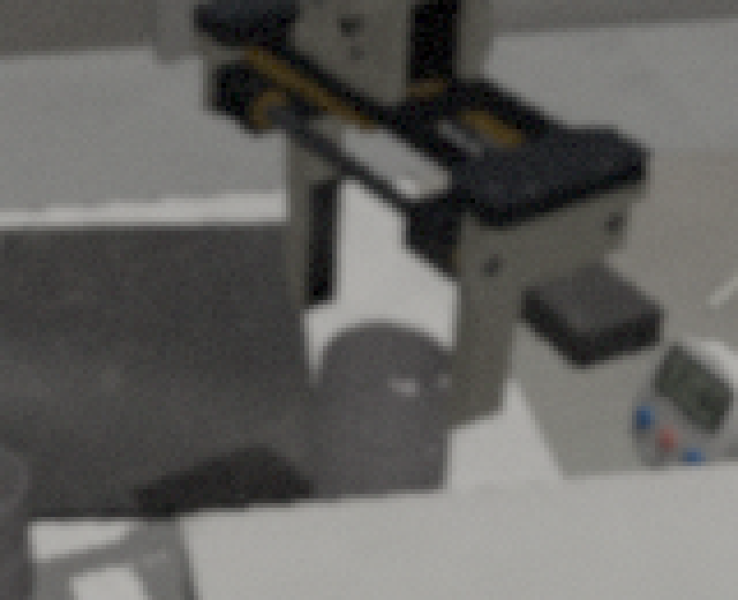

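The fingers straddle the rim, with the near jaw at crop x≈480 and the far jaw at x≈315. I'll go down 24 mm so the tips end ~4 mm above the collar joint, then close gently.

Call:
servo_tool --targets "0 12 0 0 1; 0 12 0 0 1; 0 0 0 0 0.6; 0 0 0 0 0.3; 0 0 0 0 0.25; 0 0 0 0 0.25; 0 0 0 0 0.25" --grip_force 12

```text
time_s: 4.75
tcp_pos: [0.5892, 0.1908, 0.1088]
orientation: [[0.388, 0.0, 0.922], [-0.922, 0.0, 0.388], [0.0, -1.0, 0.0]]
contact_force: [-0.2, 0.8, -0.1]
width: 0.0583
```

Call:
servo_tool --targets "0 0 0 0 -1; 0 0 0 0 -1; 0 0 0 0 -1; 0 0 0 0 -1" --grip_force 12

```text
time_s: 5.25
tcp_pos: [0.5892, 0.1908, 0.1087]
orientation: [[0.388, 0.0, 0.922], [-0.922, 0.0, 0.388], [0.0, -1.0, 0.0]]
contact_force: [-0.2, 0.7, 2.5]
width: 0.0568
```

```bash
python3 - <<'E'
from h import *
grab('side','side3')
b=cv2.imread('pics/side3.png')[130:260,240:400]
cv2.imwrite('pics/crop5.png',cv2.resize(b,(738,600),interpolation=3))
E
```

```text
(no output)
```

View pics/crop5.png

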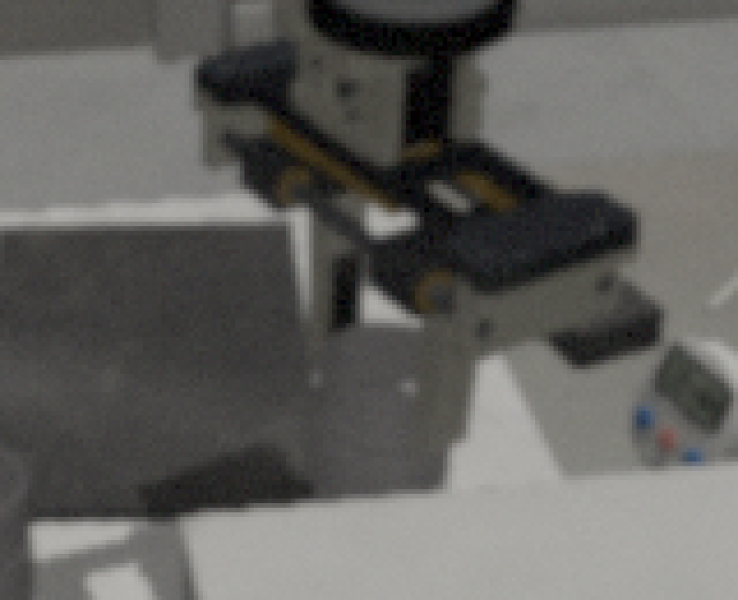

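Call:
servo_tool --targets "0 -3 0 0 -1; 0 -4 0 0 -1; 0 -4 0 0 -1; 0 -5 0 0 -1; 0 -4 0 0 -1; 0 0 0 0 -1; 0 0 0 0 -1"

```text
time_s: 6.18
tcp_pos: [0.5891, 0.1908, 0.1285]
orientation: [[0.388, -0.0, 0.922], [-0.922, -0.0, 0.388], [-0.0, -1.0, -0.0]]
contact_force: [-0.8, 0.3, -0.6]
width: 0.0568
```

```bash
python3 - <<'E'
from h import *
grab('side','side4')
b=cv2.imread('pics/side4.png')[130:260,240:400]
cv2.imwrite('pics/crop6.png',cv2.resize(b,(738,600),interpolation=3))
E
```

```text
(no output)
```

View pics/crop6.png

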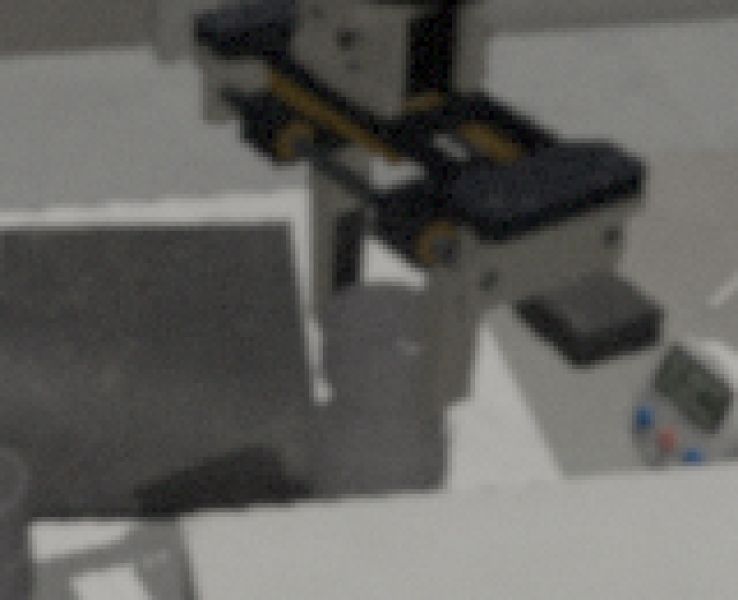

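The foot narrowing shows at crop (322,385) between the lifted collar and the collar below. I'll lift on so the gap shows clearly.

Call:
servo_tool --targets "0 -6 0 0 -1; 0 -8 0 0 -1; 0 -8 0 0 -1; 0 -8 0 0 -1; 0 -6 0 0 -1; 0 0 0 0 -1; 0 0 0 0 -1"

```text
time_s: 7.1
tcp_pos: [0.589, 0.1907, 0.1644]
orientation: [[0.388, -0.0, 0.922], [-0.922, -0.0, 0.388], [-0.0, -1.0, -0.0]]
contact_force: [0.2, -0.4, -0.7]
width: 0.0563
```

```bash
python3 - <<'E'
from h import *
grab('side','side5')
b=cv2.imread('pics/side5.png')[120:250,240:400].astype(float)
b=np.clip((b-20)*1.8,0,255).astype(np.uint8)
cv2.imwrite('pics/crop7.png',cv2.resize(b,(738,600),interpolation=3))
E
```

```text
(no output)
```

View pics/crop7.png

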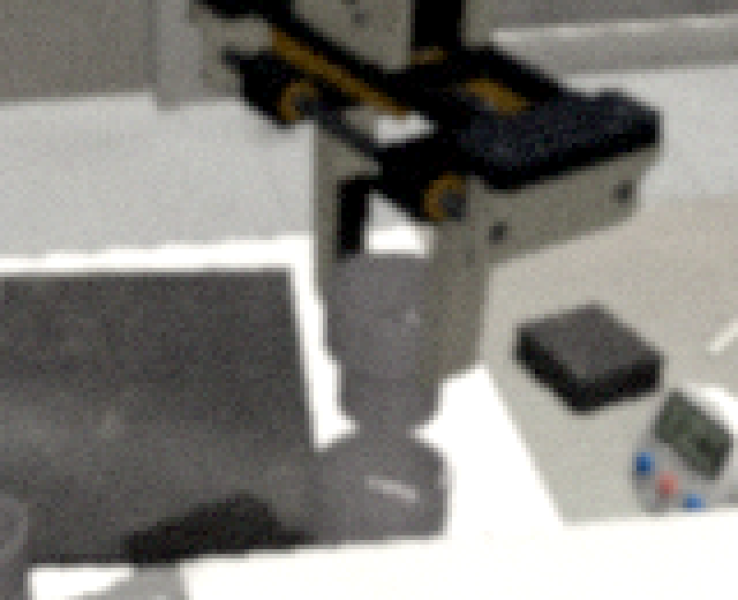

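The cup is free: its foot ends at crop (385,430), above the two remaining cups, whose rim is at y≈450. I'll raise it a bit more and carry it over the pad.

Call:
servo_tool --targets "0 -15 0 0 -1; 0 -15 0 0 -1; -15 0 0 0 -1; -30 0 0 0 -1; -35 0 0 0 -1; -35 0 0 0 -1; -35 0 1 0 -1; -29 0 0 0 -1; -15 0 0 0 -1; 0 0 0 0 -1; 0 0 0 0 -1"

```text
time_s: 8.52
tcp_pos: [0.5151, 0.3693, 0.1946]
orientation: [[0.388, -0.0, 0.922], [-0.922, -0.0, 0.388], [0.0, -1.0, -0.0]]
contact_force: [-0.4, -0.1, -1.1]
width: 0.0566
```

```bash
python3 - <<'E'
from h import *
np.set_printoptions(precision=4,suppress=True)
c=grab('side','side6'); W=cloud(c)
m=(np.hypot(W[...,0]-.59,W[...,1]-.1905)<.045)&(W[...,2]>.02); r=W[m]; print('mid',np.percentile(r[:,2],[50,95,99.5]))
r=r[r[:,2]>.079]; print(r.min(0),r.max(0))
m=(np.hypot(W[...,0]-.515,W[...,1]-.370)<.035)&(W[...,2]>.1)&(W[...,2]<.185); r=W[m]; print('held z',np.percentile(r[:,2],[.5,2,50]))
b=c['pixels'][90:250,190:350,::-1].astype(float)
b=np.clip((b-20)*1.8,0,255).astype(np.uint8)
cv2.imwrite('pics/crop8.png',cv2.resize(b,(600,600),interpolation=3))
E
```

```text
mid [0.0745 0.0867 0.0879]
[0.5639 0.1623 0.079 ] [0.6181 0.2204 0.0885]
held z [0.1465 0.1475 0.1649]
```

View pics/crop8.png

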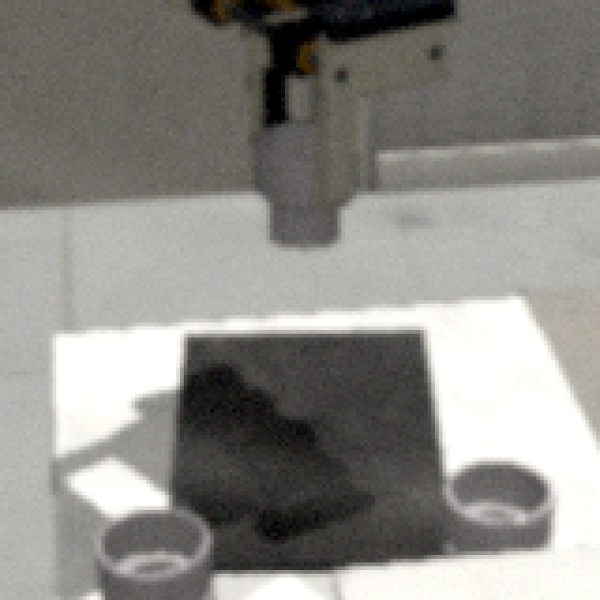

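The cup hangs upright (crop (305,190)), with its bottom at z≈0.146 over the pad. The two other cups stand with their rim at 0.087, and the short stack is untouched. Lowering now.

Call:
servo_tool --targets "0 15 0 0 -1; 0 25 0 0 -1; 0 25 0 0 -1; 0 25 0 0 -1; 0 22 0 0 -1; 0 14 0 0 -1; 0 7 0 0 -1; 0 0 0 0 -1; 0 0 0 0 -1; 0 0 0 0 -1"

```text
time_s: 9.82
tcp_pos: [0.515, 0.3701, 0.0623]
orientation: [[0.388, 0.001, 0.922], [-0.922, 0.001, 0.388], [-0.0, -1.0, 0.001]]
contact_force: [-0.1, 0.2, -1.3]
width: 0.0561
```

Call:
servo_tool --targets "0 2 0 0 -1; 0 2 0 0 -1; 0 1.5 0 0 -1; 0 0 0 0 -1; 0 0 0 0 -1; 0 0 0 0 -1"

```text
time_s: 10.58
tcp_pos: [0.5148, 0.3699, 0.0562]
orientation: [[0.388, 0.0, 0.922], [-0.922, 0.0, 0.388], [-0.0, -1.0, 0.0]]
contact_force: [0.4, -0.1, -0.3]
width: 0.0566
```

Call:
servo_tool --targets "0 0.7 0 0 -1; 0 0 0 0 -1; 0 0.7 0 0 -1; 0 0 0 0 -1; 0 0 0 0 -1"

```text
time_s: 11.2
tcp_pos: [0.5149, 0.37, 0.0552]
orientation: [[0.388, 0.0, 0.922], [-0.922, 0.0, 0.388], [-0.0, -1.0, 0.0]]
contact_force: [-2.0, -1.0, 5.8]
width: 0.0567
```

There is contact: +5.8 N upward at TCP 0.0552, where 0.055 was predicted. One look before releasing.

```bash
python3 - <<'E'
from h import *
c=grab('side','side7')
print(robot.state()['contact_force'])
b=c['pixels'][130:250,190:350,::-1].astype(float)
b=np.clip((b-20)*2.2,0,255).astype(np.uint8)
cv2.imwrite('pics/crop9.png',cv2.resize(b,(800,600),interpolation=3))
E
```

```text
[-1.67100368 -0.61229763  4.77580894]
```

View pics/crop9.png

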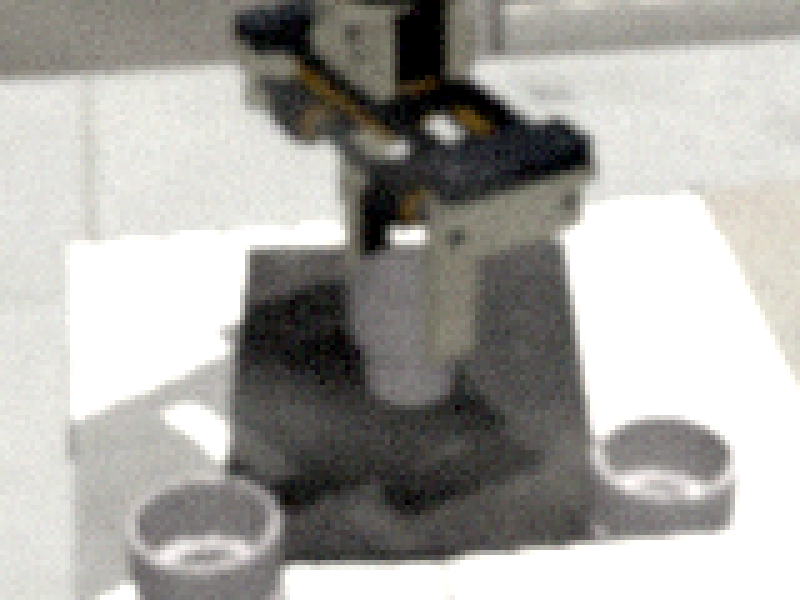

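The cup stands on the pad (foot at crop (408,400)) and is upright. I'll open slowly, then withdraw straight up.

Call:
servo_tool --targets "0 0 0 0 0.28; 0 0 0 0 0.35; 0 0 0 0 0.5; 0 0 0 0 0.8; 0 0 0 0 1; 0 0 0 0 1; 0 0 0 0 1; 0 -10 0 0 1; 0 -25 0 0 1; 0 -40 0 0 1; 0 -40 0 0 1; 0 -40 0 0 1"

```text
time_s: 12.75
tcp_pos: [0.5147, 0.3699, 0.2119]
orientation: [[0.388, 0.001, 0.922], [-0.922, 0.0, 0.388], [-0.0, -1.0, 0.001]]
contact_force: [0.2, 0.6, -0.2]
width: 0.0933
```

Call:
servo_tool --targets "0 -20 0 0 1; 0 0 0 0 1; 0 0 0 0 1; 0 0 0 0 1"

```text
time_s: 13.25
tcp_pos: [0.5144, 0.3697, 0.2285]
orientation: [[0.388, -0.002, 0.922], [-0.922, -0.001, 0.388], [0.0, -1.0, -0.002]]
contact_force: [-0.6, -0.1, -0.8]
width: 0.0927
```

```bash
python3 - <<'E'
from h import *
np.set_printoptions(precision=4,suppress=True)
c=grab('side','side8'); W=cloud(c)
for n,x,y in(('mid',.59,.1905),('short',.415,.176),('placed',.515,.370)):
    m=(np.hypot(W[...,0]-x,W[...,1]-y)<.04)&(W[...,2]>.015)&(W[...,2]<.13); r=W[m]; t=np.percentile(r[:,2],99.5); r=r[r[:,2]>t-.008]; print(n,t,(r.min(0)+r.max(0))/2,r.max(0)-r.min(0))
s=robot.state();print(s['time_s'],s['tcp_pos'],s['contact_force'],s['width'])
b=c['pixels'][100:260,190:350,::-1].astype(float)
b=np.clip((b-20)*2.2,0,255).astype(np.uint8)
cv2.imwrite('pics/crop10.png',cv2.resize(b,(600,600),interpolation=3))
E
```

```text
mid 0.08789227360462323 [0.5911 0.1906 0.0842] [0.0546 0.0563 0.0085]
short 0.08755711809198138 [0.4166 0.1758 0.084 ] [0.0545 0.0578 0.009 ]
placed 0.06412740614667267 [0.5178 0.3698 0.0605] [0.0543 0.0578 0.0084]
13.3 [0.5145 0.3697 0.2287] [-0.1737 -0.6151 -0.0458] 0.09306465290401582
```

View pics/crop10.png

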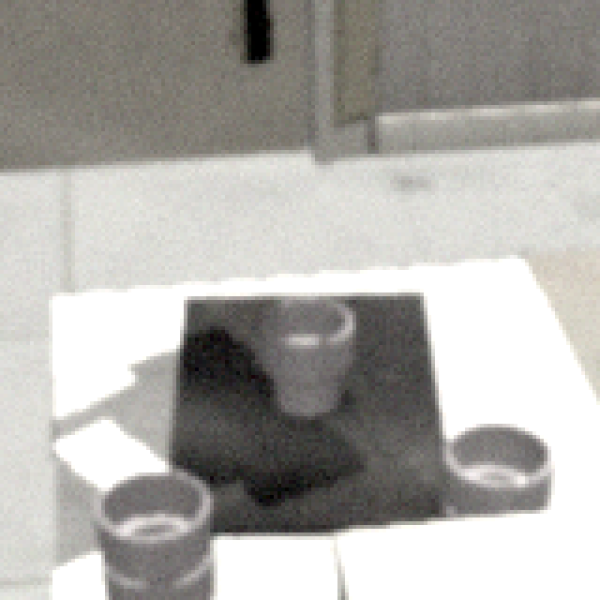

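The cup stands upright on the pad (crop (315,360)), with its rim at z≈0.062–0.064. Both remaining stacks are in place and the gripper is clear.

```bash
python3 -c "
from bench import robot
print(robot.sign_off())"
```

```text
the job is handed in; nothing more can be done
None
```

I took the top cup off the three-cup stack and lowered it upright onto the graphite pad near its centre, at about (0.515, 0.370). I opened the gripper only after feeling about 5 N of contact with the pad. I handed the job in at about 13.3 s, with the gripper open and well above the cup.

**Last checks:**
- **Placed cup:** the final side view and its depth data show it upright on the pad. Its rim read about 0.064 m, against 0.062 m expected.
- **Tall stack:** the two remaining cups were not dragged up. Their rim read about 0.088 m, against 0.086 m expected, at the same position as before.
- **Short stack:** it is unmoved, with its rim also at about 0.088 m.

**Disagreements:** the top and side cameras differed by 2–3 mm in x, so I averaged them for the grasp. The depth readings run about 2 mm high, in line with the stated calibration. No check failed.

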